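# Swing the line tray round on its corner pin

## Robot

A 7-joint arm with a two-finger parallel gripper is mounted at the origin on the work surface. World frame = base frame: x ahead of the robot, y to its left, z up, the work surface at z = 0. Lengths are in m, angles in rad, forces in N, time in s.
With the tool pointing down it reaches from about 0.4 to 0.875 m from the base axis. Payload 19.3 kg.
Tool frame: the origin (TCP) lies at the very end of the fingers, on their centre line; the grasp point (between the pads) lies 19 mm behind it; z points along the fingers, y is the direction in which the jaws open and shut (so a half turn about z gives the same grasp; the last joint's range is limited). The gripper opens to 85 mm and grips with 20 to 120 N. Pads are 22 mm wide; open, the fingers measure 114 mm over their backs; the gripper's body (76 mm by 85 mm) begins 54 mm behind the grasp point. The pads swing forward as they close: fully open they stand 13 mm farther back than shut.
Start: joints at [-1.373, 0.521, -0.036, 1.599, 0.021, 1.021, -0.113], TCP at [0.165, 0.603, 0.231] pointing down, gripper open.
Joint ranges: [-2.91, 2.91], [-0.3, 2.13], [-1.5, 1.42], [0.17, 2.43], [-1.26, 4.41], [0.16, 1.93], [-2.52, 2.52]. Speed limits (rad/s): [1.89, 1.89, 2.39, 2.39, 3.01, 3.01, 3.01].

## Interface

Orientations are given as [roll, pitch, yaw] about the fixed x, y, z axes, in that order (R = Rz(yaw) Ry(pitch) Rx(roll)).
In Python, from workcell import bot, viewer gives the robot as it stands.
- The arm moves only by the shell command python3 -m creep 'ROWS' [FORCE]. ROWS is JSON, a list of rows, each an object of numbers: "rx", "ry", "rz": the turn, a rotation vector about the tool's x, y, z in degrees; "tx", "ty", "tz": the shift along the tool's x, y, z in mm; "hand": the closure, from -1 (fully open) to 1 (shut), so that 0 is half open. In form: [{"rx": .., "ry": .., "rz": .., "tx": .., "ty": .., "tz": .., "hand": ..}, ...]. A call has 1 to 8 rows; each row is the pose to reach, as a shift and turn from the pose commanded when the call began, along the tool's axes at that moment; what a row does not reach only later rows make up. A row lasts 1/10 s, in which the tool goes at most 50 mm and 8.59 degrees, less where a joint would pass 70% of its speed; a pose out of reach is approached as far as the arm can. A call with a gripper value outside its range is refused whole. The fingers move at their own pace and stop on an object; FORCE is the grip in N (left out, the last holds). Time passes only in rows, so rows that repeat a pose let the fingers close. It gives the time, the measured TCP pose, the force and the opening at its end, in the units of the state.
- bot.observe(): the state, without advancing time (a new reading comes with each control period).
- viewer.grab_frame(name): name is "scene" or "top" or "wrist"; returns a dict with "pixels" (420x560x3 uint8, blue, green, red), "vertical_fov" (degrees; the focal length in pixels is half the picture's height over the tangent of half this angle, whatever the lens; pixels are square), "cx", "cy" (the principal point, pixels), "rvec" (rotation vector, rad) and "tvec" (3), from world to camera coordinates, as OpenCV has them; the wrist camera has in their place "tool_from_camera" (4x4, takes a point from camera to tool coordinates, whose origin is the TCP and whose axes are the flange's). Camera axes: x right, y down, z forward; pixel columns grow to the right and rows downward; lengths in m; the calibration is good to about 2 mm. A picture is of the moment at which its call begins: read the wrist's pose just before it. There is no depth.
- bot.job_done(): hands the job in, once; it reports no verdict.
Trained networks look in a picture, given as the dict that the camera call returned (one of the last four; its "shot" number tells which), for a name from the list of things; names that differ only in an ending like _2 or _b are one class to them, and where a whole thing is asked for, a point or a joint stands for the part that bears it (a point fixed in the world has none). Each returns a list of dicts, best first, with "score" (0 to 1); they miss things now and then, are a little off and sometimes report something else, mostly with a low value. They report only what shows in the picture. A call takes as long as a camera call.
- viewer.outline_of(target, picture): "mask" (420x560 bool, what is visible of it) and "bbox" ([left, top, right, bottom] in pixels, round what is visible of it).
The state is a dict: "clock": time; "qpos": joint angles; "qd": joint speeds; "joint_efforts": joint torques, N m; "position": TCP position; "tool_rot": TCP orientation; "force": force on the tool from outside, world axes, zero at the start; "moment": the same for the moment, N m; "grip_width": finger opening in m.
Only numpy, scipy, OpenCV 4.12 (cv2) and the standard library are available. Lean on these libraries where they do the work, as an engineer would, in place of code of your own. Each camera call takes 0.05 s, during which the arm holds its last target.

## Task

In the long-line shed, the wooden hook tray sits with its steel corner eye over the pin in the bench. Push its free far corner round a quarter turn anticlockwise (seen from above), so that the tray swings on the pin and its long side without the cork strip comes to lie along the dark wooden stop rail. Keep the eye on the pin, leave the tray flat on the bench, and do not disturb the smaller loose tray nearby.

Things in the scene. Friction and masses are not known exactly. Their poses are not given: they have to be found in the camera images.
- tray: Open wooden tray, 0.6 kg, 190 x 130 mm outside, 45 high, walls 8, floor 6; cork strip on one long wall; steel eye (30 x 30 x 8, hole 17) at one bottom corner, over the pin. Origin: hole centre, underside level, z up. Outside spans x 10 to 200, y 10 to 140 mm; cork wall at y 10, plain long wall at y 140. Starts 80 to 100 deg clockwise of the stop's x axis; at the end both x axes point the same way.
- tray_corner (a point): The tray's free corner, diagonally opposite the eye: outer corner at rim height, at (200, 140, 45) mm in the tray's frame.
- stop: Fixed to the bench: upright steel pin, 12 mm diameter, 36 high, and a dark wooden stop rail, 200 x 22 mm, 32 high, a tray's width to the side of it. Origin: foot of the pin at bench level; x parallel to the rail, z up. The rail spans x 10 to 210, y 143 to 165 mm; its face towards the pin is at y 143 (a finished tray has 3 mm of play).
- small_tray: Bystander: smaller loose wooden tray without an eye, 120 x 80 mm, 40 high, origin at the centre of its underside. It, a white float (60 high) and a dark sinker (58 high) stand about the hook tray, 270 to 400 mm from the pin, clear of its swing; which stands where varies.

How it is judged:
At the end, for the whole second after the job is handed in: The tray rests flat on the bench (within 5 degrees) and still, its eye over the pin (within 15 mm, not raised more than 12 mm), its long side parallel to the stop rail within 10 degrees, with the free corner at the rail's far end, on the rail's side of the pin (angle between the x axis of tray and the x axis of stop, either way round below 0.175 rad and x of tray_corner in the frame of stop above 0.1 m and y of tray_corner in the frame of stop above 0.05 m and horizontal distance between tray and stop below 0.015 m and height (world z) of tray below 0.012 m and angle between tray's own z axis and vertical below 0.09 rad and linear speed of tray below 0.02 m/s); the robot touches nothing.
It fails at once if the tray's eye comes off the pin (more than 20 mm to the side, or raised more than 25 mm) (horizontal distance between tray and stop above 0.02 m or height (world z) of tray above 0.025 m).
It fails at once if the smaller tray is moved by more than 20 mm (distance of small_tray from where it was at the start of the episode above 0.02 m).
It also fails if it takes over 42 s, if anything falls off the work surface, if the arm or the gripper's body presses on something with over 40 N, if the wrist force passes 120 N, or if a joint passes its speed limit or range.

## Working session

There is one attempt and no reset: what is moved stays moved. The work goes in short steps, Python scripts to look and compute and a shell command to move; the robot and the scene stay as the last step left them, time stands still between calls to the robot, and variables do not carry over. Pictures are saved under pics/ and viewed, and the job is handed in when it is done.

```bash
ls; mkdir -p pics; python3 - <<'E'
from workcell import bot, viewer
import cv2, pickle
s=bot.observe(); print(s)
for n in ["scene","top","wrist"]:
    f=viewer.grab_frame(n); cv2.imwrite(f"pics/{n}0.png",f["pixels"])
    print(n,{k:v for k,v in f.items() if k!="pixels"})
    for t in ["tray","stop","small_tray"]:
        for o in viewer.outline_of(t,f): print(t,round(o["score"],2),o["bbox"],o["mask"].sum())
    pickle.dump(f,open(f"{n}0.pkl","wb"))
E
```

```text
pics
{'clock': 0.0, 'qpos': array([-1.37320017,  0.52199424, -0.03634268,  1.59998418,  0.02119735,
        1.02108484, -0.11279362]), 'qd': array([-0.00011166, -0.001262  , -0.00068626,  0.00170369,  0.00029307,
       -0.00167649,  0.00314845]), 'joint_efforts': array([-8.28827851e-04, -9.27129936e+01,  1.97981961e+00, -3.69922292e+01,
        1.78291602e-02,  8.20727582e-03,  7.65542723e-06]), 'position': array([0.1653191 , 0.60240588, 0.2307464 ]), 'tool_rot': array([-3.14050893e+00,  6.66480229e-05,  2.87380436e+00]), 'force': array([-0.33000813,  0.59603026, -0.32577746]), 'moment': array([0.00681241, 0.00379855, 0.04956362]), 'grip_width': 0.08527942216349352}
scene {'vertical_fov': 43.571686341297706, 'cx': 281.78679596888713, 'cy': 218.7552212953635, 'rvec': array([ 2.0105737 ,  0.80398982, -0.43276959]), 'tvec': array([-0.39113675, -0.17543981,  1.70429334]), 'shot': 1}
tray 0.7 [190.2, 202.0, 279.0, 262.4] 3488
stop 0.9 [297.5, 189.3, 344.7, 234.9] 745
small_tray 0.67 [116.1, 242.1, 161.6, 289.5] 1664
top {'vertical_fov': 45.42503841869047, 'cx': 281.1124684838126, 'cy': 219.7560781554565, 'rvec': array([ 2.12901845, -2.18223309,  0.16860016]), 'tvec': array([-0.0365536 ,  0.60308229,  1.33068263]), 'shot': 2}
tray 0.85 [261.6, 235.8, 341.9, 288.5] 3450
stop 0.58 [207.6, 200.0, 266.9, 288.5] 729
small_tray 0.75 [373.5, 256.2, 422.0, 309.5] 1394
wrist {'vertical_fov': 68.79470622645813, 'cx': 281.53410211866185, 'cy': 213.9162930749175, 'tool_from_camera': array([[ 3.23978389e-04, -9.55379049e-01, -2.95382410e-01,
         7.56029032e-02],
       [ 9.99999887e-01,  2.06393695e-04,  4.29254199e-04,
        -8.51857172e-04],
       [-3.49135401e-04, -2.95382515e-01,  9.55379007e-01,
        -1.43776587e-01],
       [ 0.00000000e+00,  0.00000000e+00,  0.00000000e+00,
         1.00000000e+00]]), 'shot': 3}
```

```bash
python3 - <<'E'
import cv2
for n in ["scene0","top0"]:
    im=cv2.imread(f"pics/{n}.png"); c=im[150:340,100:450] if n=="scene0" else im[150:350,180:450]
    s=2.2 if n=="scene0" else 2.9
    cv2.imwrite(f"pics/{n}c.png",cv2.resize(c,None,fx=s,fy=s,interpolation=cv2.INTER_CUBIC))
E
```

```text
(no output)
```

View pics/top0.png

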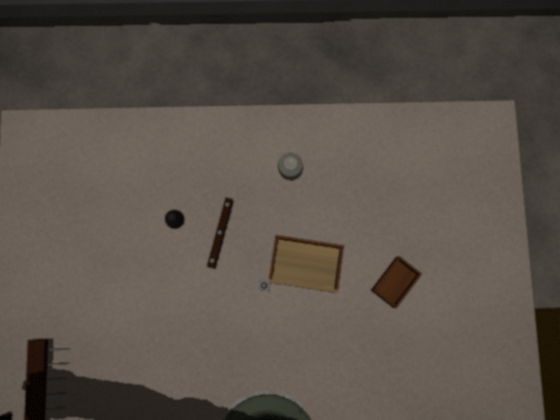

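View pics/top0c.png

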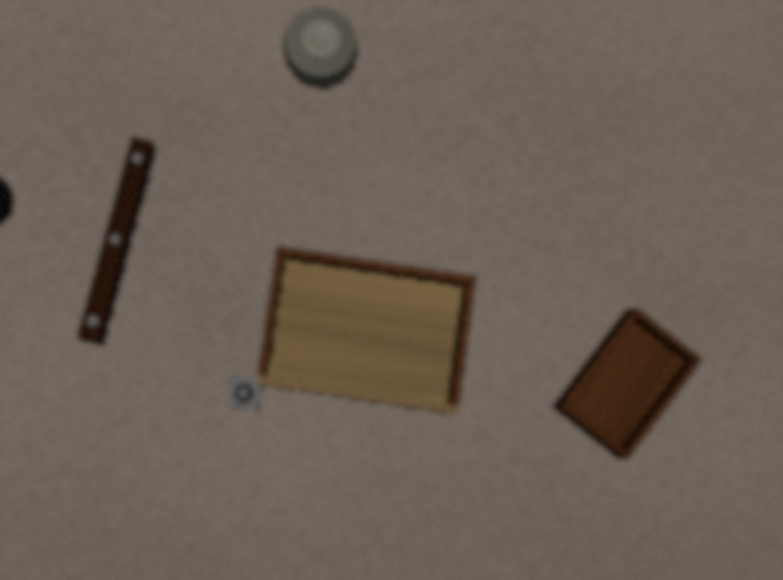

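View pics/scene0c.png

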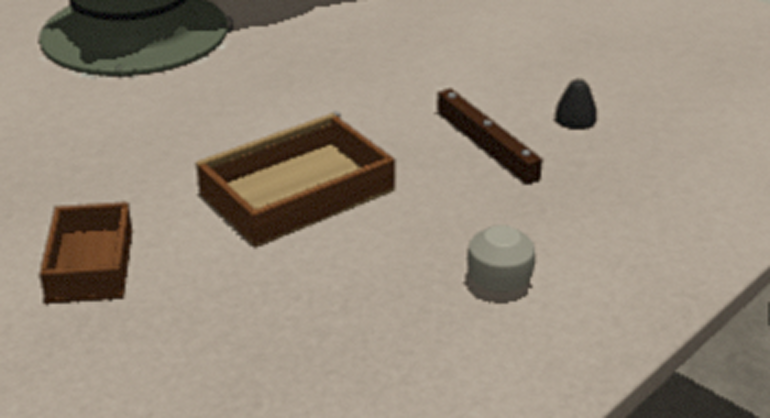

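View pics/wrist0.png

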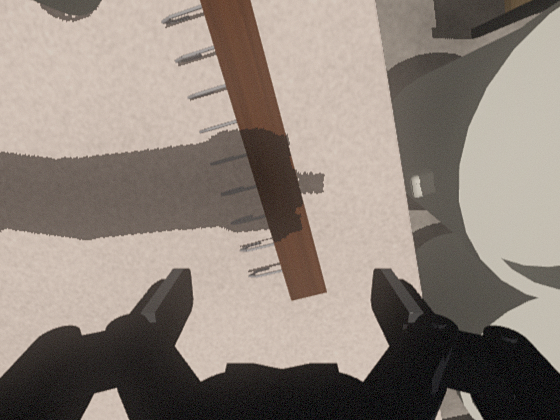

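```bash
cat > h.py <<'E'
import numpy as np, cv2
def cam(f):
    h=f["pixels"].shape[0]; fl=h/2/np.tan(np.radians(f["vertical_fov"]/2))
    K=np.array([[fl,0,f["cx"]],[0,fl,f["cy"]],[0,0,1]]); R=cv2.Rodrigues(f["rvec"])[0]; return K,R,f["tvec"]
def ray(f,uv,z):
    K,R,t=cam(f); d=R.T@np.linalg.inv(K)@np.array([*uv,1.]); c=-R.T@t
    return (c+d*(z-c[2])/d[2])[:2]
def proj(f,P):
    K,R,t=cam(f); return cv2.projectPoints(np.array(P,float),f["rvec"],f["tvec"],K,None)[0][:,0]
def place(o,a,P):
    P=np.array(P,float).reshape(-1,3)/1000; c,s=np.cos(a),np.sin(a)
    return np.c_[o[0]+c*P[:,0]-s*P[:,1], o[1]+s*P[:,0]+c*P[:,1],P[:,2]]
E
python3 - <<'E'
import pickle,numpy as np,cv2
from h import *
from scipy.optimize import least_squares
f=pickle.load(open("top0.pkl","rb"))
u=lambda x,y:np.array([180+x/2.9,150+y/2.9])-0.33
tr=[((200,140,45),u(475,277)),((10,140,45),u(277,248)),((200,10,45),u(457,411)),((10,10,45),u(261,380))]
st=[((10,165,32),u(80,337)),((210,165,32),u(133,139)),((210,143,32),u(154,145)),((10,143,32),u(102,344)),((0,0,36),u(244,393))]
def res(p):
    a=proj(f,place(p[:2],p[2],[q[0] for q in st]))-[q[1] for q in st]
    b=proj(f,place(p[:2],p[3],[q[0] for q in tr]))-[q[1] for q in tr]
    return np.r_[a.ravel(),b.ravel()]
pin=ray(f,u(244,393),.03)
v=ray(f,u(133,139),.032)-ray(f,u(80,337),.032); a=np.arctan2(v[1],v[0])
r=least_squares(res,[*pin,a,a-1.57]); p=r.x
print(p,np.degrees(p[2:]),np.degrees(p[2]-p[3]),r.fun.round(1))
np.save("p.npy",p)
# overlay on scene
g=pickle.load(open("scene0.pkl","rb")); im=g["pixels"].copy()
for q in tr: 
  x=proj(g,place(p[:2],p[3],[q[0]]))[0]; cv2.circle(im,tuple(int(i) for i in x),2,(0,255,0),-1)
for q in st: 
  x=proj(g,place(p[:2],p[2],[q[0]]))[0]; cv2.circle(im,tuple(int(i) for i in x),2,(0,0,255),-1)
cv2.imwrite("pics/ov.png",cv2.resize(im[170:320,100:370],None,fx=2.9,fy=2.9))
print("float",ray(f,(290,165),.04),"small",ray(f,(396,282),.02),"sinker",ray(f,(174,218),.02))
print("px pin base to small corners",[ray(f,u(*c),.04) for c in [(557,406),(632,309),(623,457)]])
# push positions
for fr in np.linspace(0,1,7):
  ang=p[3]+fr*(p[2]-p[3]); print(round(np.degrees(ang),1),place(p[:2],ang,[(180,-8,0),(180,-40,0)])[:,:2].round(3).tolist())
E
```

```text
[ 4.25228969e-01 -1.33101768e-03 -2.73176786e-01 -1.73609454e+00] [-15.6518769  -99.47088995] 83.81901304907761 [-0.9  0.9 -0.  -1.   0.4 -1.1 -0.7  0.5  0.4  0.2  0.9 -1.   0.  -0.7
  1.2  0.7 -1.3  1.4]
float [ 0.75585782 -0.08019365] small [ 0.42530158 -0.36257882] sinker [0.61717595 0.24536769]
px pin base to small corners [array([ 0.40624371, -0.29092951]), array([ 0.49458059, -0.36613857]), array([ 0.35794863, -0.34979163])]
-99.5 [[0.388, -0.178], [0.356, -0.172]]
-85.5 [[0.431, -0.181], [0.399, -0.184]]
-71.5 [[0.475, -0.175], [0.444, -0.185]]
-57.6 [[0.515, -0.158], [0.488, -0.175]]
-43.6 [[0.55, -0.131], [0.528, -0.154]]
-29.6 [[0.578, -0.097], [0.562, -0.125]]
-15.7 [[0.596, -0.058], [0.588, -0.088]]
```

View pics/ov.png

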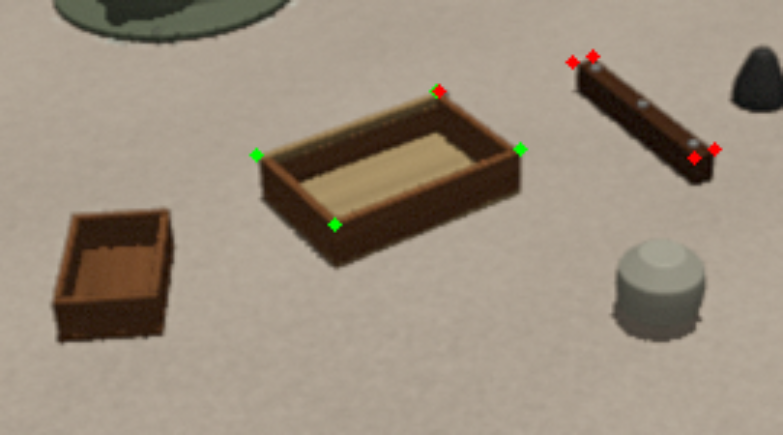

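```bash
cat >> h.py <<'E'
def delta(pos,rot,tgt,yawdeg):
    from scipy.spatial.transform import Rotation as Ro
    R=Ro.from_euler("xyz",rot); d=R.inv().apply(np.array(tgt)-pos)*1000
    T=Ro.from_euler("xyz",[np.pi,0,np.radians(yawdeg)])
    return d.round(0), np.degrees((R.inv()*T).as_rotvec()).round(1)
E
python3 - <<'E'
from h import *
from workcell import bot
s=bot.observe(); p=np.load("p.npy")
w=place(p[:2],p[3],[(150,95,0)])[0]; print(w)
for t,y in [((.5,.3,.23),100),((.52,0,.2),40),((w[0],w[1],.2),-9.5)]: print(t,y,*delta(s["position"],s["tool_rot"],t,y))
E
```

```text
[ 0.49425208 -0.16491833  0.        ]
(0.5, 0.3, 0.23) 100 [-403. -203.    1.] [-0.   0.  64.7]
(0.52, 0, 0.2) 40 [-501. -487.   31.] [ -0.    0.  124.7]
(np.float64(0.49425208218115596), np.float64(-0.16491833326612335), 0.2) -9.5 [-520. -653.   31.] [ -0.    0.  174.2]
```

```bash
python3 -m creep '[{"tx":-50,"ty":-25,"tz":0,"rz":8,"hand":1},{"tx":-100,"ty":-50,"tz":0,"rz":16,"hand":1},{"tx":-150,"ty":-75,"tz":0,"rz":24,"hand":1},{"tx":-200,"ty":-100,"tz":0,"rz":32,"hand":1},{"tx":-250,"ty":-125,"tz":0,"rz":40,"hand":1},{"tx":-300,"ty":-150,"tz":0,"rz":48,"hand":1},{"tx":-350,"ty":-175,"tz":0,"rz":56,"hand":1},{"tx":-400,"ty":-200,"tz":0,"rz":64,"hand":1}]' 40
python3 - <<'E'
from h import *
from workcell import bot
s=bot.observe(); p=np.load("p.npy"); print(s["qpos"])
w=place(p[:2],p[3],[(150,95,0)])[0]; print(w)
for t,y in [((.52,0.05,.2),40),((w[0],w[1],.2),-9.5)]: print(t,y,*delta(s["position"],s["tool_rot"],t,y))
E
```

```text
[-1.37320252  0.52142683 -0.03629083  1.59950562  0.02119671  1.02105713
 -0.1128343 ]
[ 0.49425208 -0.16491833  0.        ]
(0.52, 0.05, 0.2) 40 [-488. -439.   31.] [ -0.    0.  124.7]
(np.float64(0.49425208218115596), np.float64(-0.16491833326612335), 0.2) -9.5 [-520. -653.   31.] [ -0.    0.  174.2]schema error: expected keys rx, ry, rz, tx, ty, tz, hand
```

All keys are needed in each row.

```bash
python3 -m creep '[{"rx":0,"ry":0,"rz":8,"tx":-40,"ty":-20,"tz":0,"hand":1},{"rx":0,"ry":0,"rz":16,"tx":-80,"ty":-40,"tz":0,"hand":1},{"rx":0,"ry":0,"rz":24,"tx":-120,"ty":-60,"tz":0,"hand":1},{"rx":0,"ry":0,"rz":32,"tx":-160,"ty":-80,"tz":0,"hand":1},{"rx":0,"ry":0,"rz":40,"tx":-200,"ty":-100,"tz":0,"hand":1},{"rx":0,"ry":0,"rz":48,"tx":-240,"ty":-120,"tz":0,"hand":1},{"rx":0,"ry":0,"rz":56,"tx":-280,"ty":-140,"tz":0,"hand":1},{"rx":0,"ry":0,"rz":64,"tx":-320,"ty":-160,"tz":0,"hand":1}]' 40
python3 - <<'E'
from h import *
from workcell import bot
s=bot.observe(); p=np.load("p.npy"); print(s["qpos"])
w=place(p[:2],p[3],[(150,95,0)])[0]; print(w)
for t,y in [((.52,0.05,.2),40),((w[0],w[1],.2),-9.5)]: print(t,y,*delta(s["position"],s["tool_rot"],t,y))
E
```

```text
clock: 1.4
position: [0.4328, 0.3624, 0.2316]
tool_rot: [3.141, -0.0, 1.751]
force: [1.0, 0.1, 1.1]
grip_width: -0.0002
[-1.01609295  0.43926396  0.29437975  1.7750449  -0.15260548  0.94892343
 -0.47866866]
[ 0.49425208 -0.16491833  0.        ]
(0.52, 0.05, 0.2) 40 [-323.   30.   31.] [ 0.  -0.  60.3]
(np.float64(0.49425208218115596), np.float64(-0.16491833326612335), 0.2) -9.5 [-530.  -34.   31.] [ -0.   -0.  109.8]
```

```bash
python3 -m creep '[{"rx":0,"ry":0,"rz":8,"tx":-40,"ty":4,"tz":0,"hand":1},{"rx":0,"ry":0,"rz":16,"tx":-80,"ty":8,"tz":0,"hand":1},{"rx":0,"ry":0,"rz":24,"tx":-120,"ty":12,"tz":0,"hand":1},{"rx":0,"ry":0,"rz":32,"tx":-160,"ty":16,"tz":0,"hand":1},{"rx":0,"ry":0,"rz":40,"tx":-200,"ty":20,"tz":5,"hand":1},{"rx":0,"ry":0,"rz":48,"tx":-240,"ty":24,"tz":10,"hand":1},{"rx":0,"ry":0,"rz":56,"tx":-280,"ty":28,"tz":15,"hand":1},{"rx":0,"ry":0,"rz":64,"tx":-320,"ty":30,"tz":20,"hand":1}]'
python3 - <<'E'
from h import *
from workcell import bot
s=bot.observe(); p=np.load("p.npy"); print(s["qpos"])
w=place(p[:2],p[3],[(150,95,0)])[0]; print(w)
for t,y in [((w[0],w[1],.12),-9.5)]: print(t,y,*delta(s["position"],s["tool_rot"],t,y))
E
```

```text
clock: 2.2
position: [0.5207, 0.0534, 0.2113]
tool_rot: [3.141, -0.001, 0.634]
force: [0.6, 0.8, -0.1]
grip_width: -0.0001
[-0.67006562  0.45073831  0.61663489  1.91111896 -0.33281647  0.88153011
 -0.82232399]
[ 0.49425208 -0.16491833  0.        ]
(np.float64(0.49425208218115596), np.float64(-0.16491833326612335), 0.12) -9.5 [-151.  160.   91.] [-0.  -0.  45.8]
```

```bash
python3 -m creep '[{"rx":0,"ry":0,"rz":7,"tx":-25,"ty":26,"tz":10,"hand":1},{"rx":0,"ry":0,"rz":14,"tx":-50,"ty":53,"tz":25,"hand":1},{"rx":0,"ry":0,"rz":21,"tx":-75,"ty":80,"tz":40,"hand":1},{"rx":0,"ry":0,"rz":28,"tx":-100,"ty":107,"tz":55,"hand":1},{"rx":0,"ry":0,"rz":35,"tx":-125,"ty":134,"tz":70,"hand":1},{"rx":0,"ry":0,"rz":42,"tx":-150,"ty":160,"tz":85,"hand":1},{"rx":0,"ry":0,"rz":46,"tx":-151,"ty":160,"tz":90,"hand":1},{"rx":0,"ry":0,"rz":46,"tx":-151,"ty":160,"tz":90,"hand":1}]'
python3 - <<'E'
from h import *
from workcell import bot,viewer
s=bot.observe(); p=np.load("p.npy"); print(s["qpos"])
w=place(p[:2],p[3],[(150,95,0)])[0]; print(w)
for t,y in [((w[0],w[1],.02),-9.5)]: print(t,y,*delta(s["position"],s["tool_rot"],t,y))
for n in ("wrist","top"):
    f=viewer.grab_frame(n); cv2.imwrite(f"pics/{n}1.png",f["pixels"])
E
```

```text
clock: 3.0
position: [0.494, -0.1645, 0.1206]
tool_rot: [3.141, 0.001, -0.166]
force: [0.4, 1.2, 0.3]
grip_width: 0.0002
[-0.29122908  0.63688129  0.70842684  1.99425341 -0.61362825  0.73547676
 -0.94313787]
[ 0.49425208 -0.16491833  0.        ]
(np.float64(0.49425208218115596), np.float64(-0.16491833326612335), 0.02) -9.5 [  0.   0. 101.] [ 0.   0.1 -0. ]
```

View pics/wrist1.png

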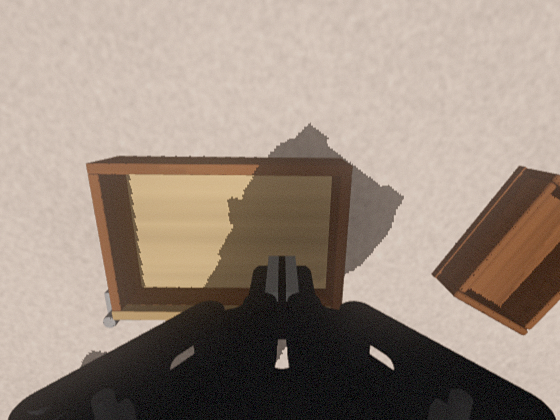

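View pics/top1.png

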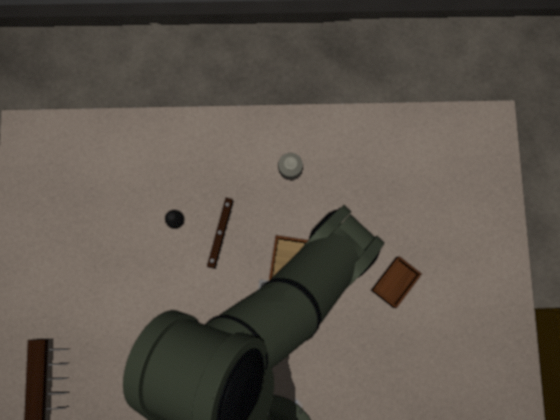

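```bash
python3 -m creep '[{"rx":0,"ry":0,"rz":0,"tx":0,"ty":0,"tz":25,"hand":1},{"rx":0,"ry":0,"rz":0,"tx":0,"ty":0,"tz":50,"hand":1},{"rx":0,"ry":0,"rz":0,"tx":0,"ty":0,"tz":70,"hand":1},{"rx":0,"ry":0,"rz":0,"tx":0,"ty":0,"tz":85,"hand":1},{"rx":0,"ry":0,"rz":0,"tx":0,"ty":0,"tz":98,"hand":1},{"rx":0,"ry":0,"rz":0,"tx":0,"ty":0,"tz":98,"hand":1}]'
cat > path.py <<'E'
from h import *
from workcell import bot
import sys
s=bot.observe(); p=np.load("p.npy")
a0=float(sys.argv[1]); st=float(sys.argv[2]); X=155; Y=121
for i in range(1,9):
    b=min(a0+st*i, float(sys.argv[3]) if len(sys.argv)>3 else 999); a=p[2]+np.radians(b)
    w=place(p[:2],a,[(X,Y,0)])[0]; d,r=delta(s["position"],s["tool_rot"],(w[0],w[1],.022),np.degrees(a)+90)
    print(round(b,1),d,r)
o=place((0,0),0,[(0,0,0)])
print("tip in tray start frame", s["position"], s["force"])
E
python3 path.py -84 3
```

```text
clock: 3.7
position: [0.4944, -0.1632, 0.0224]
tool_rot: [-3.141, 0.001, -0.162]
force: [0.1, -0.7, 0.1]
grip_width: -0.0003
-81.0 [34.  1.  0.] [-0.   0.1 -2.6]
-78.0 [41. -6.  0.] [-0.   0.1 -5.6]
-75.0 [ 48. -14.   0.] [-0.   0.1 -8.6]
-72.0 [ 55. -21.   0.] [ -0.    0.1 -11.6]
-69.0 [ 62. -29.   0.] [ -0.    0.1 -14.6]
-66.0 [ 68. -38.   0.] [ -0.    0.1 -17.6]
-63.0 [ 73. -46.   0.] [ -0.    0.1 -20.6]
-60.0 [ 79. -55.   0.] [ -0.    0.1 -23.6]
tip in tray start frame [ 0.49441729 -0.16324997  0.0224199 ] [ 0.13395385 -0.66702026  0.09731107]
```

```bash
python3 -m creep '[{"rx":0,"ry":0,"rz":0,"tx":10,"ty":0,"tz":0,"hand":1},{"rx":0,"ry":0,"rz":0,"tx":19,"ty":1,"tz":0,"hand":1},{"rx":0,"ry":0,"rz":-1,"tx":26,"ty":1,"tz":0,"hand":1},{"rx":0,"ry":0,"rz":-2.6,"tx":34,"ty":1,"tz":0,"hand":1},{"rx":0,"ry":0,"rz":-5.6,"tx":41,"ty":-6,"tz":0,"hand":1},{"rx":0,"ry":0,"rz":-8.6,"tx":48,"ty":-14,"tz":0,"hand":1},{"rx":0,"ry":0,"rz":-11.6,"tx":55,"ty":-21,"tz":0,"hand":1},{"rx":0,"ry":0,"rz":-14.6,"tx":62,"ty":-29,"tz":0,"hand":1}]'
python3 path.py -69 3
python3 - <<'E'
from workcell import bot,viewer
import cv2
f=viewer.grab_frame("wrist"); cv2.imwrite(f"pics/w2.png",f["pixels"])
E
```

```text
clock: 4.5
position: [0.5598, -0.1444, 0.0232]
tool_rot: [-3.14, 0.003, 0.095]
force: [-11.2, 4.9, 3.2]
grip_width: 0.0001
-66.0 [ 8. -7.  1.] [-0.1  0.2 -2.9]
-63.0 [ 16. -13.   1.] [-0.1  0.2 -5.9]
-60.0 [ 23. -21.   1.] [-0.1  0.1 -8.9]
-57.0 [ 30. -28.   1.] [ -0.1   0.1 -11.9]
-54.0 [ 36. -37.   1.] [ -0.1   0.1 -14.9]
-51.0 [ 42. -45.   1.] [ -0.1   0.1 -17.9]
-48.0 [ 48. -54.   1.] [ -0.1   0.1 -20.9]
-45.0 [ 53. -63.   1.] [ -0.1   0.1 -23.9]
tip in tray start frame [ 0.55981664 -0.14441448  0.02316431] [-11.24797897   4.89012387   3.1634683 ]
```

View pics/w2.png

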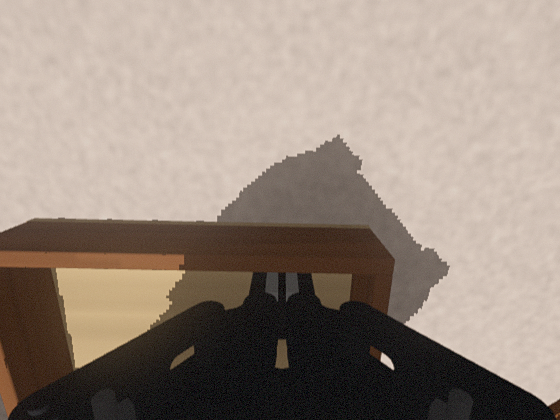

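The finger sits on the inside of the plain wall (tip near 282,275) and the tray is turning with it; continue the arc.

```bash
python3 -m creep '[{"rx":0,"ry":0,"rz":-3,"tx":8,"ty":-7,"tz":0,"hand":1},{"rx":0,"ry":0,"rz":-6,"tx":16,"ty":-13,"tz":0,"hand":1},{"rx":0,"ry":0,"rz":-9,"tx":23,"ty":-21,"tz":0,"hand":1},{"rx":0,"ry":0,"rz":-12,"tx":30,"ty":-28,"tz":0,"hand":1},{"rx":0,"ry":0,"rz":-15,"tx":36,"ty":-37,"tz":0,"hand":1},{"rx":0,"ry":0,"rz":-18,"tx":42,"ty":-45,"tz":0,"hand":1},{"rx":0,"ry":0,"rz":-21,"tx":48,"ty":-54,"tz":0,"hand":1},{"rx":0,"ry":0,"rz":-24,"tx":53,"ty":-63,"tz":0,"hand":1}]'
python3 path.py -45 3
```

```text
clock: 5.35
position: [0.6063, -0.0777, 0.0232]
tool_rot: [-3.14, 0.003, 0.513]
force: [-11.5, -1.4, 3.7]
grip_width: -0.0
-42.0 [ 9. -7.  1.] [-0.1  0.2 -2.9]
-39.0 [ 16. -14.   1.] [-0.1  0.2 -5.9]
-36.0 [ 23. -21.   1.] [-0.1  0.2 -8.9]
-33.0 [ 30. -29.   1.] [ -0.1   0.2 -11.9]
-30.0 [ 37. -37.   1.] [ -0.1   0.2 -14.9]
-27.0 [ 43. -45.   1.] [ -0.1   0.2 -17.9]
-24.0 [ 48. -54.   1.] [ -0.1   0.2 -20.9]
-21.0 [ 53. -63.   1.] [ -0.1   0.2 -23.9]
tip in tray start frame [ 0.60634673 -0.07767068  0.02315841] [-11.45761494  -1.35388008   3.69672311]
```

```bash
python3 -m creep '[{"rx":0,"ry":0,"rz":-3,"tx":8,"ty":-7,"tz":0,"hand":1},{"rx":0,"ry":0,"rz":-6,"tx":16,"ty":-14,"tz":0,"hand":1},{"rx":0,"ry":0,"rz":-9,"tx":23,"ty":-21,"tz":0,"hand":1},{"rx":0,"ry":0,"rz":-12,"tx":30,"ty":-29,"tz":0,"hand":1},{"rx":0,"ry":0,"rz":-15,"tx":37,"ty":-37,"tz":0,"hand":1},{"rx":0,"ry":0,"rz":-18,"tx":43,"ty":-45,"tz":0,"hand":1},{"rx":0,"ry":0,"rz":-21,"tx":48,"ty":-54,"tz":0,"hand":1},{"rx":0,"ry":0,"rz":-24,"tx":53,"ty":-63,"tz":0,"hand":1}]'
python3 path.py -21 3 0
python3 - <<'E'
from workcell import bot,viewer
import cv2
f=viewer.grab_frame("scene"); cv2.imwrite(f"pics/s3.png",cv2.resize(f["pixels"][120:320,130:400],None,fx=2.9,fy=2.9))
f=viewer.grab_frame("wrist"); cv2.imwrite(f"pics/w3.png",f["pixels"])
E
```

```text
clock: 6.15
position: [0.6222, 0.0028, 0.0232]
tool_rot: [-3.14, 0.002, 0.932]
force: [-8.6, -3.8, -0.3]
grip_width: -0.0004
-18.0 [ 8. -7.  1.] [-0.1  0.1 -2.9]
-15.0 [ 16. -14.   1.] [-0.1  0.1 -5.9]
-12.0 [ 23. -21.   1.] [-0.1  0.1 -8.9]
-9.0 [ 30. -29.   1.] [ -0.1   0.1 -11.9]
-6.0 [ 36. -37.   1.] [ -0.1   0.1 -14.9]
-3.0 [ 42. -45.   1.] [ -0.1   0.1 -17.9]
0.0 [ 48. -54.   1.] [ -0.1   0.1 -20.9]
0.0 [ 48. -54.   1.] [ -0.1   0.1 -20.9]
tip in tray start frame [0.62215576 0.00281625 0.02315806] [-8.58694819 -3.83378653 -0.26315882]
```

View pics/s3.png

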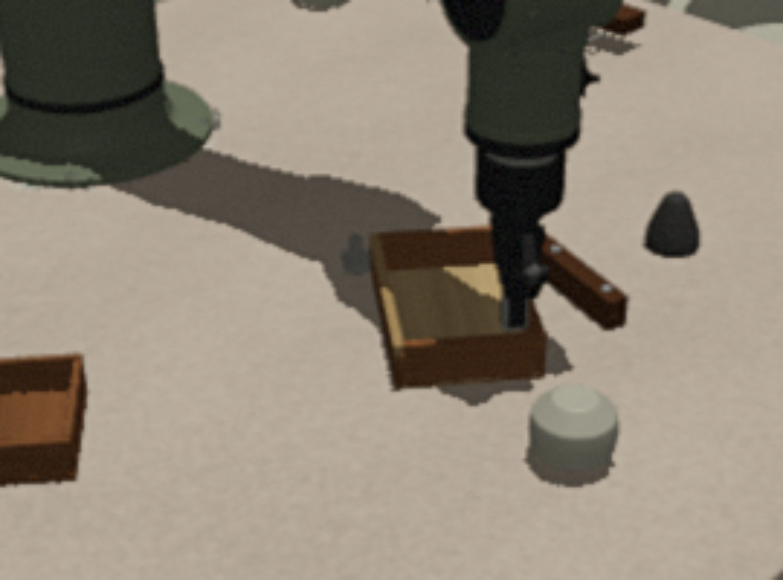

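View pics/w3.png

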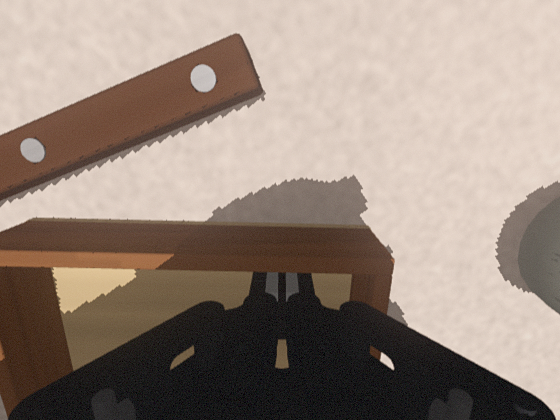

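```bash
python3 -m creep '[{"rx":0,"ry":0,"rz":-3,"tx":8,"ty":-7,"tz":0,"hand":1},{"rx":0,"ry":0,"rz":-6,"tx":16,"ty":-14,"tz":0,"hand":1},{"rx":0,"ry":0,"rz":-9,"tx":23,"ty":-21,"tz":0,"hand":1},{"rx":0,"ry":0,"rz":-12,"tx":30,"ty":-29,"tz":0,"hand":1},{"rx":0,"ry":0,"rz":-15,"tx":36,"ty":-37,"tz":0,"hand":1},{"rx":0,"ry":0,"rz":-17,"tx":40,"ty":-42,"tz":0,"hand":1},{"rx":0,"ry":0,"rz":-18,"tx":42,"ty":-45,"tz":0,"hand":1},{"rx":0,"ry":0,"rz":-18,"tx":42,"ty":-45,"tz":0,"hand":1}]'
python3 path.py -3 0.5 0
python3 - <<'E'
from workcell import bot,viewer
import cv2
f=viewer.grab_frame("wrist"); cv2.imwrite(f"pics/w4.png",f["pixels"])
E
```

```text
clock: 7.05
position: [0.612, 0.0647, 0.0233]
tool_rot: [-3.141, -0.001, 1.245]
force: [-0.8, -0.2, -0.0]
grip_width: 0.0003
-2.5 [ 0. -2.  1.] [-0.  -0.  -0.5]
-2.0 [ 1. -3.  1.] [-0. -0. -1.]
-1.5 [ 3. -4.  1.] [-0.  -0.  -1.5]
-1.0 [ 4. -5.  1.] [-0. -0. -2.]
-0.5 [ 5. -6.  1.] [-0.  -0.  -2.5]
0.0 [ 7. -7.  1.] [-0. -0. -3.]
0.0 [ 7. -7.  1.] [-0. -0. -3.]
0.0 [ 7. -7.  1.] [-0. -0. -3.]
tip in tray start frame [0.61202067 0.06465007 0.02334413] [-0.84728827 -0.16549962 -0.04543935]
```

View pics/w4.png

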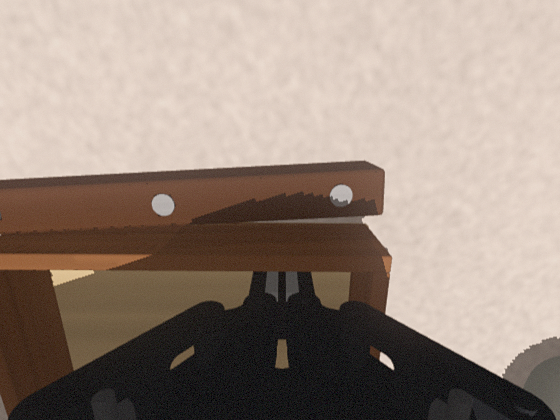

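```bash
python3 -m creep '[{"rx":0,"ry":0,"rz":-1,"tx":2,"ty":-3,"tz":0,"hand":1},{"rx":0,"ry":0,"rz":-2,"tx":4,"ty":-5,"tz":0,"hand":1},{"rx":0,"ry":0,"rz":-2.5,"tx":6,"ty":-6,"tz":0,"hand":1},{"rx":0,"ry":0,"rz":-2.5,"tx":6,"ty":-6,"tz":0,"hand":1}]'
python3 -m creep '[{"rx":0,"ry":0,"rz":0,"tx":-5,"ty":0,"tz":0,"hand":1},{"rx":0,"ry":0,"rz":0,"tx":-15,"ty":0,"tz":0,"hand":1},{"rx":0,"ry":0,"rz":0,"tx":-25,"ty":0,"tz":0,"hand":1},{"rx":0,"ry":0,"rz":0,"tx":-30,"ty":0,"tz":0,"hand":1},{"rx":0,"ry":0,"rz":0,"tx":-30,"ty":0,"tz":-25,"hand":1},{"rx":0,"ry":0,"rz":0,"tx":-30,"ty":0,"tz":-65,"hand":1},{"rx":0,"ry":0,"rz":0,"tx":-30,"ty":0,"tz":-110,"hand":1},{"rx":0,"ry":0,"rz":0,"tx":-30,"ty":0,"tz":-150,"hand":1}]'
python3 -m creep '[{"rx":0,"ry":0,"rz":0,"tx":-20,"ty":20,"tz":-30,"hand":1},{"rx":0,"ry":0,"rz":0,"tx":-60,"ty":40,"tz":-50,"hand":1},{"rx":0,"ry":0,"rz":0,"tx":-100,"ty":60,"tz":-60,"hand":1},{"rx":0,"ry":0,"rz":0,"tx":-140,"ty":70,"tz":-60,"hand":1},{"rx":0,"ry":0,"rz":0,"tx":-180,"ty":70,"tz":-60,"hand":1},{"rx":0,"ry":0,"rz":0,"tx":-220,"ty":70,"tz":-60,"hand":1},{"rx":0,"ry":0,"rz":0,"tx":-260,"ty":70,"tz":-60,"hand":1},{"rx":0,"ry":0,"rz":0,"tx":-300,"ty":70,"tz":-60,"hand":1}]'
python3 - <<'E'
from workcell import bot,viewer
import cv2
for n in ("top","scene"):
    f=viewer.grab_frame(n); c=f["pixels"][150:350,170:440] if n=="top" else f["pixels"][120:320,110:380]
    cv2.imwrite(f"pics/{n}5.png",cv2.resize(c,None,fx=2.9,fy=2.9,interpolation=cv2.INTER_CUBIC))
    for t in ("tray","small_tray"): print(n,t,[(round(o["score"],2),o["bbox"]) for o in viewer.outline_of(t,f)])
E
```

```text
clock: 7.5
position: [0.6078, 0.0715, 0.0232]
tool_rot: [-3.141, 0.0, 1.288]
force: [-2.7, -1.5, 1.2]
grip_width: -0.0001
clock: 8.3
position: [0.5998, 0.042, 0.1754]
tool_rot: [3.141, -0.0, 1.287]
force: [0.5, 0.4, 0.1]
grip_width: 0.0001
clock: 9.1
position: [0.5823, -0.2668, 0.2334]
tool_rot: [3.141, -0.0, 1.287]
force: [1.2, -0.3, -0.3]
grip_width: -0.0003
top tray []
top small_tray [(0.57, [408.7, 268.4, 420.3, 288.8])]
scene tray [(0.86, [247.4, 188.9, 338.2, 247.5])]
scene small_tray []
```

View pics/top5.png

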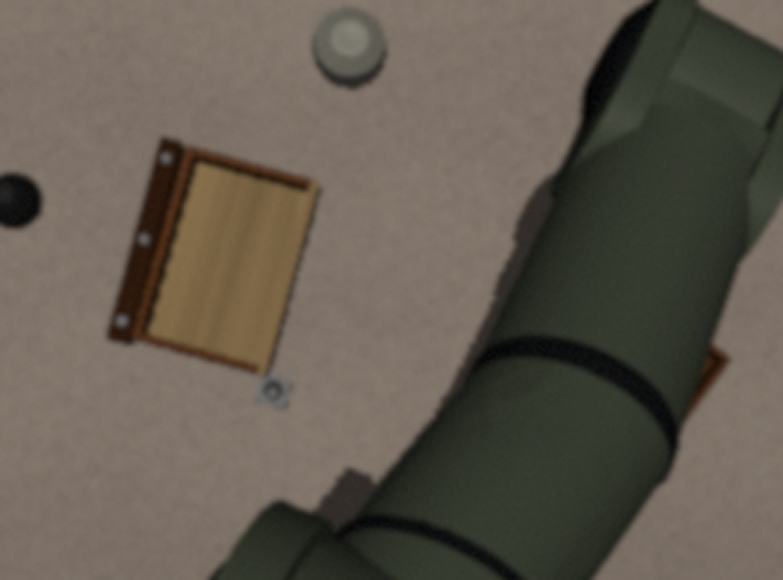

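View pics/scene5.png

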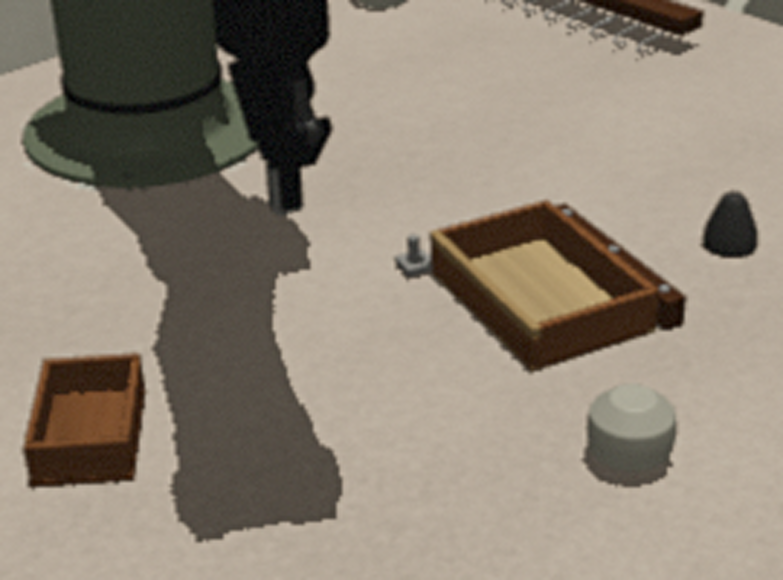

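The pictures show the tray flat along the rail. In the top crop its plain wall runs from (140,335) to (190,155), parallel to the rail, and the eye is on the pin at (273,391). The small tray is where it was.

```bash
python3 -m creep '[{"rx":0,"ry":0,"rz":0,"tx":0,"ty":0,"tz":0,"hand":1},{"rx":0,"ry":0,"rz":0,"tx":0,"ty":0,"tz":0,"hand":1}]'; python3 -c "
from workcell import bot
print(bot.job_done())"
```

```text
clock: 9.6
position: [0.5836, -0.264, 0.2333]
tool_rot: [-3.142, -0.0, 1.289]
force: [-0.4, 1.4, -0.1]
grip_width: 0.0001
the job is handed in; nothing more can be done
None
```

The tray now lies along the stop rail with its eye on the pin, and I handed the job in at about 9.6 s of the 42 s allowed.

I lowered the closed fingers into the tray and pushed on the inside of the plain long wall near the free corner. The tray swung about 84° anticlockwise on the pin, with tool forces up to about 13 N. I then backed the fingers off, lifted them clear and moved the arm away from the tray.

**Tray, eye and rail:** the last top and scene pictures show the tray flat, its plain wall alongside and parallel to the rail, and the eye over the pin. I judged this by eye and did not refit the final angle; from the finger's last pose I expect it within about 1°.

**Checks that failed or disagreed:**
- **Tray network:** it missed the tray in the last top picture but found it in the scene picture (0.86).
- **Small tray network:** in the last top picture it saw only the part not hidden by the arm. In the scene picture it did not find the small tray, though it is plainly visible there within a pixel or three of where it started.
- **Rail fit:** the first position fit, made from the top picture, was about 2 pixels off for the rail when checked in the scene picture. It fitted the tray well.

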